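# Hold the next flask down on the touch mixer

### The arm

A 7-joint arm with a two-finger parallel gripper is mounted at the origin on the work surface. World frame = base frame: x ahead of the robot, y to its left, z up, the work surface at z = 0. Lengths are in m, angles in rad, forces in N, time in s.
With the tool pointing down it reaches from about 0.4 to 0.85 m from the base axis. Payload 4.5 kg.
Tool frame: the origin (TCP) lies on the centre line of the jaws, within the pads' length; the fingertips stand 8 mm ahead of it and the grasp point (between the pads) lies 11 mm behind it (bot.tcp_to_tips is the distance from the TCP to the fingertips, in m); z points along the fingers, y is the line along which they close (so a half turn about z gives the same grasp; the last joint's range is limited). The gripper opens to 88 mm and grips with 3 to 60 N. Pads are 18 mm wide; open, the fingers measure 123 mm over their backs; the gripper's body (75 mm by 187 mm) begins 45 mm behind the grasp point.
Start: joints at [-1.21, 0.689, -0.195, 1.565, 0.157, 0.902, -0.215], TCP at [0.201, 0.592, 0.247] pointing down, gripper open.
Joint ranges: [-3.01, 3.01], [-0.46, 2.08], [-1.47, 1.51], [0.13, 2.56], [-1, 4.14], [0.04, 2.09], [-2.66, 2.66]. Speed limits (rad/s): [2.57, 2.57, 3.14, 3.14, 3.14, 3.14, 3.14].

### API

Orientations are given as a unit quaternion [x, y, z, w].
In Python, from cell import bot gives the robot as it stands.
- The arm moves only by the tool arm_command, never from a script. Its argument "steps" is a list of rows, each an object of numbers: "x", "y", "z": the shift along the world's x, y, z in m; "wx", "wy", "wz": the turn, a rotation vector about the world's x, y, z in degrees. A call has 1 to 12 rows; each row is the pose to reach, as a shift and turn from the pose commanded when the call began; what a row does not reach only later rows make up. A row lasts 1/8 s, in which the tool goes at most 62.5 mm and 10.7 degrees, less where a joint would pass 70% of its speed; a pose out of reach is approached as far as the arm can. A call with a gripper value outside its range is refused whole. "gripper" is the gripper's target within -1 to 1 (shut at 1, half-way at 0, fully open at -1), set as the call begins (left out, the last holds). The fingers move at their own pace and stop on an object; the grip force is fixed at half the most. Time passes only in rows, so rows that repeat a pose let the fingers close. It gives the time, the measured TCP pose, the force, the opening and the grip force at its end, in the units of the state.
- bot.read_state(): the state, without advancing time (a new reading comes with each control period).
- bot.read_camera(name): name is "scene" or "top" or "wrist"; returns a dict with "img" (480x640x3 uint8, blue, green, red), "K" (3x3 intrinsics, pixels), "world_from_camera" (4x4, takes a point from camera to world coordinates). Camera axes: x right, y up, looking along -z (the intrinsics and any distortion apply to the point x, -y, -z); pixel columns grow to the right and rows downward; lengths in m; the calibration is good to about 2 mm. A picture is of the moment at which its call begins. There is no depth.
- bot.close_job(): hands the job in; it is judged then, once.
Trained networks look in a picture, given as the dict that the camera call returned (one of the last four; its "shot" number tells which), for a name from the list of things; names that differ only in an ending like _2 or _b are one class to them, and where a whole thing is asked for, a point or a joint stands for the part that bears it (a point fixed in the world has none). Each returns a list of dicts, best first, with "confidence" (0 to 1); they miss things now and then, are a little off and sometimes report something else, mostly with a low value. They report only what shows in the picture. A call takes as long as a camera call. They do not tell look-alikes from the thing itself.
- bot.boxes_of(picture, thing): "pixel" ([row, column] in pixels, amid what is visible of it).
- bot.landmark_of(picture, thing): "pixel" ([row, column] in pixels: a listed point, or the origin of a listed thing).
The state is a dict: "clock": time; "joint_positions": joint angles; "qvel": joint speeds; "joint_torque": joint torques, N m; "position": TCP position; "tool_rot": TCP orientation; "force": force on the tool from outside, world axes, zero at the start; "wrist_torque": the same for the moment, N m; "opening": finger opening in m; "grip_force": force on a finger pad.
Only numpy, scipy, OpenCV 4.12 (cv2) and the standard library are available. Lean on these libraries where they do the work, as an engineer would, in place of code of your own. Each camera call takes 0.05 s, during which the arm holds its last target. There are 200 camera calls.

### The job

The touch mixer runs only while a flask is pressed down on its sprung ring, and the small round flask of the last run is still sitting in it: lift that one out and stand it upright in the empty cork ring, then take the larger round flask out of the other cork ring, set it upright in the mixer's ring and press it straight down until the ring is at, or nearly at, the bottom of its spring travel. Press on the flask only, not on the ring, and finish while still holding the flask down like that: do not lift it or let go. The flasks are glass, so never drop, tip or ram them, and leave the other things on the bench where they are.

Things in the scene. Friction and masses are not known exactly. Their poses are not given: they have to be found in the camera images.
- flask_large: Flask to be mixed: round, amber glass, stoppered, 0.12-0.18 kg, one rigid piece. Ball 64 mm wide; straight neck 22 mm wide from 62 to 105 mm above the bottom; white stopper 21 mm wide up to 118 mm. Starts in corkring_full. Origin: lowest point of the ball; z: up along the neck. Seated in any of the rings its origin is 3.5 mm below the plane of the ring's tube.
- flask_small: Flask to be cleared away: same kind, smaller, 0.06-0.10 kg. Ball 51 mm wide; straight neck 22 mm wide from 48 to 90 mm above the bottom; white stopper 21 mm wide up to 103 mm. Starts in the mixer's ring. Origin: lowest point of the ball; z: up along the neck. Seated in any of the rings its origin is 5.9 mm below the plane of the ring's tube.
- corkring_free: The empty cork ring: 80 mm wide, 30 mm high, fixed to the bench. Origin: centre of its underside. Its rounded lip is a tube 8 mm thick on a circle of 44 mm diameter (36 mm clear), its plane 26 mm above the origin: a flask seated in it has its lowest point 22.5 mm (large) or 20 mm (small) above the origin.
- corkring_full: The same cork ring, in which the large flask stands at the start; the two may be on either side of the mixer.
- cradle: The sprung ring on top of the mixer that carries a flask: a black rubber ring, tube 8 mm thick on a circle of 44 mm diameter, on three short metal arms, open below. Origin: centre of the ring, in the plane of its tube, about 145 mm above the bench when up; it moves down with the plunger. Beneath it 16 mm of free depth.
- plunger (a joint): Downward travel of the sprung ring in m: 0 up, 0.012 at its lower stop. The spring takes about 4 N to start moving and about 11 N at the stop (600 N/m); neither flask's weight moves it.
- mixer: The touch mixer: grey housing fixed to the bench, 155 mm deep (its x), 130 mm wide (its y), top at 90 mm, sloped black control panel on its -x side. Origin: centre of its underside. The sprung ring stands 12 mm behind the centre (+x of the mixer).
- conical: Bystander: clear conical flask, 65 mm wide, 105 mm tall. Origin: centre of its underside.
- bottle: Bystander: white reagent bottle, 56 mm wide, 115 mm tall. Origin: centre of its underside.
- dishes: Bystander: stack of three clear round dishes, 62 mm wide, 43 mm tall. Origin: centre of its underside.
- forceps: Bystander: steel forceps lying flat, 128 mm long (its x), 5 mm thick. Origin: middle, on the bench.
- beaker: Bystander: empty clear beaker, 67 mm wide, 85 mm tall. Origin: centre of its underside.
- tube_rack: Bystander: white tube rack, 66 mm (x) by 160 mm (y), with capped tubes up to 97 mm high. Origin: centre of its underside.
Mind the look-alikes: they are no part of the job. What is shaped like the corkring_free but blue or red is not meant.

How it is judged:
By the outcome, as a careful person would: the job done as asked, in the order asked, and still so for the second after the job is handed in, while the arm keeps its last pose, push and grip.
It also fails if it takes over 64 s, if anything falls off the work surface, if the arm or the gripper's body presses on something with over 40 N, if the wrist force passes 120 N, or if a joint passes its speed limit or range.

## Working session

There is one attempt and no reset: what is moved stays moved. The work goes in short steps, Python scripts to look and compute and a tool call to move; the robot and the scene stay as the last step left them, time stands still between calls to the robot, and variables do not carry over. Pictures are saved under pics/ and viewed, at most 12 in all, crops included, and the job is handed in when it is done.

Besides the shell and the picture viewer there is one more tool, called as name(argument=value, ...) on one line, values as JSON. arm_command: Moves the arm, as the interface text tells. Its arguments: {"type":"object","properties":{"steps":{"type":"array","items":{"type":"object","properties":{"x":{"type":"number"},"y":{"type":"number"},"z":{"type":"number"},"wx":{"type":"number"},"wy":{"type":"number"},"wz":{"type":"number"}}}},"gripper":{"type":"number"}},"required":["steps"]}

```bash
mkdir -p pics; cat > h.py <<'E'
import numpy as np, cv2
from cell import bot
def ray(p,px):
    K=np.array(p["K"]);T=np.array(p["world_from_camera"])
    d=np.linalg.inv(K)@[px[1],px[0],1]; d=T[:3,:3]@[d[0],-d[1],-d[2]]
    return T[:3,3],d
def at_z(p,px,z):
    o,d=ray(p,px); return o+d*(z-o[2])/d[2]
def proj(p,X):
    T=np.linalg.inv(np.array(p["world_from_camera"]));c=T[:3,:3]@X+T[:3,3]
    u=np.array(p["K"])@[c[0],-c[1],-c[2]]; return u[1]/u[2],u[0]/u[2]
def tri(a,pa,b,pb):
    o1,d1=ray(a,pa);o2,d2=ray(b,pb)
    d1=d1/np.linalg.norm(d1);d2=d2/np.linalg.norm(d2)
    s=np.linalg.lstsq(np.c_[d1,-d2],o2-o1,rcond=None)[0]
    P,Q=o1+s[0]*d1,o2+s[1]*d2
    return (P+Q)/2,np.linalg.norm(P-Q)
E
python3 - <<'E'
from h import *
P={n:bot.read_camera(n) for n in("scene","top","wrist")}
for n in P: cv2.imwrite(f"pics/{n}0.png",P[n]["img"])
for n in P: print(n,np.round(P[n]["world_from_camera"],3).tolist(),[k for k in P[n]])
for t in "flask_large flask_small corkring_free corkring_full cradle mixer conical bottle dishes forceps beaker tube_rack".split():
    for n in("scene","top"):
        print(t,n,[(np.round(d["pixel"]).tolist(),round(d["confidence"],2)) for d in bot.landmark_of(P[n],t)][:4])
print(bot.read_state())
E
```

```text
scene [[-0.578, -0.674, 0.46, 1.001], [0.816, -0.478, 0.324, 0.343], [0.001, 0.563, 0.827, 0.934], [0.0, 0.0, 0.0, 1.0]] ['img', 'K', 'world_from_camera', 'shot']
top [[0.024, 0.983, -0.182, 0.381], [-0.999, 0.027, 0.017, 0.059], [0.022, 0.181, 0.983, 1.031], [0.0, 0.0, 0.0, 1.0]] ['img', 'K', 'world_from_camera', 'shot']
wrist [[0.321, -0.905, -0.281, 0.127], [0.947, 0.306, 0.096, 0.617], [-0.001, -0.297, 0.955, 0.384], [0.0, 0.0, 0.0, 1.0]] ['img', 'K', 'world_from_camera', 'shot']
flask_large scene [([197.0, 226.0], 0.59)]
flask_large top [([255.0, 480.0], 0.66)]
flask_small scene [([207.0, 326.0], 0.84)]
flask_small top [([272.0, 345.0], 0.86)]
corkring_free scene [([259.0, 468.0], 0.89), ([351.0, 441.0], 0.85), ([282.0, 424.0], 0.8), ([306.0, 490.0], 0.65)]
corkring_free top [([225.0, 273.0], 0.86), ([357.0, 178.0], 0.79), ([292.0, 209.0], 0.65), ([311.0, 136.0], 0.63)]
corkring_full scene [([200.0, 227.0], 0.81)]
corkring_full top [([259.0, 471.0], 0.85)]
cradle scene [([205.0, 321.0], 0.63)]
cradle top [([267.0, 346.0], 0.62)]
mixer scene [([237.0, 326.0], 0.56), ([195.0, 226.
[... 663 characters left out ...]
t_positions': array([-1.210215  ,  0.68910143, -0.19459932,  1.56528387,  0.15732752,
        0.90249527, -0.21510919]), 'qvel': array([-0.00157441,  0.00083395,  0.00049587,  0.00035469, -0.00103566,
        0.00118389,  0.00059681]), 'joint_torque': array([ 7.89542701e-04, -5.27510583e+01, -1.26679055e+00, -1.53735870e+01,
       -5.19172079e-02, -3.82529188e-04,  2.87009141e-05]), 'position': array([0.20061535, 0.59196321, 0.24674613]), 'tool_rot': array([1.62650966e-01, 9.86683668e-01, 4.84383735e-05, 1.15396641e-05]), 'force': array([ 0.09045817,  1.12762039, -0.40514778]), 'wrist_torque': array([-0.03272542, -0.03321341, -0.03668355]), 'grip_force': 0.0, 'opening': 0.08778769379021559}
```

View pics/scene0.png

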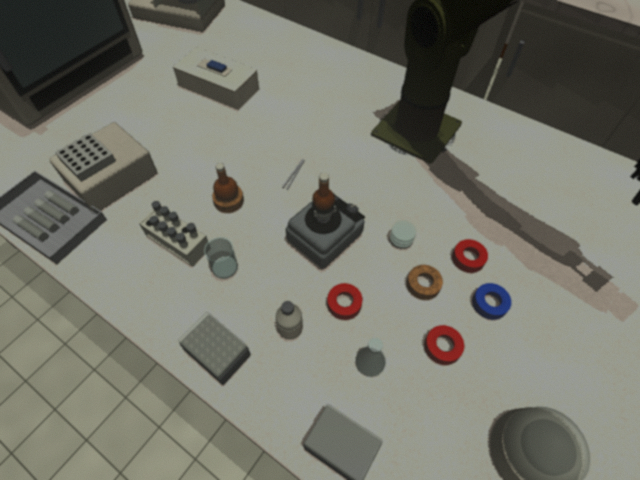

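View pics/top0.png

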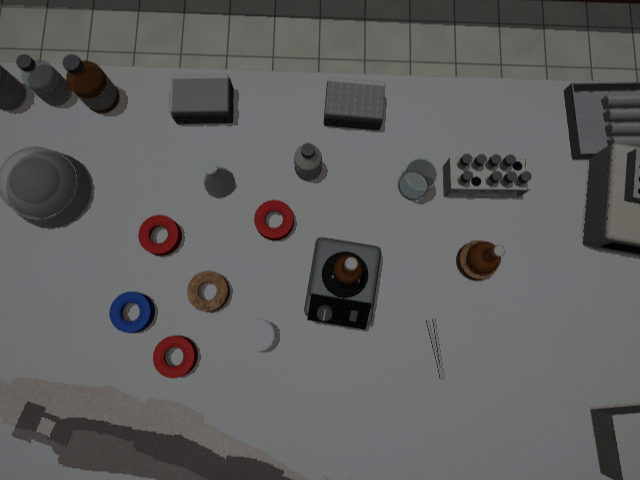

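Seen: scene picture: small flask on mixer (stopper 177,323), large flask in cork ring (167,221). Ring candidates: scene red (300,345), (255,470), (344,444), blue (300,493), cork-brown (281,425) = top (292,209). Only the brown one matches the cork ring description; confirming in a crop along with stopper tops.

```bash
python3 - <<'E'
from h import *
s=bot.read_camera("scene");t=bot.read_camera("top")
def c(p,r,cc,h=45): return cv2.resize(p["img"][r-h:r+h,cc-h:cc+h],(390,290*390//390),interpolation=cv2.INTER_CUBIC)
I=np.vstack([np.hstack([c(t,292,209,30),c(t,270,345)]),np.hstack([c(t,258,480,30),c(s,195,322)])])
cv2.imwrite("pics/crop1.png",I)
def blob(p,box,f):
    r0,r1,c0,c1=box;m=f(p["img"][r0:r1,c0:c1].astype(int)).astype(np.uint8)
    n,l,st,ce=cv2.connectedComponentsWithStats(m);i=1+np.argmax(st[1:,4]);return (r0+ce[i][1],c0+ce[i][0]),st[i]
br=lambda I:(I[...,2]-I[...,0]>25)
px,st=blob(t,(262,322,180,238),br);m=(px,st.tolist());print("ring top",m,at_z(t,px,.024))
pxs,st=blob(s,(255,310,400,448),br);print("ring scene",pxs,st.tolist(),at_z(s,pxs,.024))
wh=lambda I:I.min(-1)>125
for n,bt,bs in(("small",(252,275,338,362),(170,190,314,333)),("large",(240,262,488,510),(160,178,212,230))):
    for th in(90,):
        sat=lambda I:(I.min(-1)>th)&(I.max(-1)-I.min(-1)<45)
        print(n,"top",t["img"][int(np.mean(bt[:2])),bt[2]:bt[3]].tolist())
print("mixer lm",[at_z(t,d["pixel"],0) for d in bot.landmark_of(t,"mixer")][:1], "cradle",[at_z(t,d["pixel"],.145) for d in bot.landmark_of(t,"cradle")][:1],[at_z(s,d["pixel"],.145) for d in bot.landmark_of(s,"cradle")][:1])
for n,z in(("flask_small",.139),("flask_large",.0225),("corkring_full",0),("corkring_free",0)):
    for p in(s,t): print(n,[np.round(at_z(p,d["pixel"],z),3).tolist() for d in bot.landmark_of(p,n)])
for n,z in("conical",0),("bottle",0),("dishes",0),("beaker",0),("tube_rack",0),("mixer",0),("forceps",0): print(n,[np.round(at_z(p,bot.landmark_of(p,n)[0]["pixel"],z),3)[:2].tolist() for p in(s,t)])
E
```

```text
ring top ((np.float64(290.7344398340249), np.float64(206.87448132780082)), [7, 9, 41, 40, 964]) [0.45899039 0.26546411 0.024     ]
ring scene (np.float64(279.64385474860336), np.float64(425.2639664804469)) [8, 9, 36, 32, 716] [0.4592937 0.2649263 0.024    ]
small top [[6, 22, 46], [12, 27, 50], [17, 31, 52], [12, 28, 51], [12, 26, 48], [8, 23, 42], [26, 40, 59], [95, 98, 98], [94, 100, 100], [102, 102, 101], [117, 115, 114], [118, 116, 113], [117, 116, 114], [119, 117, 115], [117, 115, 113], [116, 116, 115], [115, 116, 114], [116, 117, 115], [105, 111, 111], [74, 79, 81], [8, 22, 41], [5, 19, 36], [2, 8, 28], [7, 10, 16]]
large top [[4, 16, 34], [5, 21, 35], [6, 17, 37], [15, 31, 57], [39, 42, 43], [33, 34, 35], [95, 99, 100], [107, 113, 111], [109, 113, 109], [111, 114, 113], [113, 116, 115], [110, 115, 112], [110, 115, 113], [110, 114, 112], [109, 114, 112], [108, 113, 110], [96, 100, 100], [105, 104, 103], [117, 114, 112], [117, 114, 113], [116, 115, 113], [116, 115, 113]]
mixer lm [array([ 0.48051962, -0.001751  ,  0.        ])] cradle [array([ 0.49867253, -0.00232912,  0.145     ])] [array([ 0.49506884, -0.00404562,  0.145     ])]
flask_small [[0.499, 0.001, 0.139]]
flask_small [[0.492, -0.003, 0.139], [0.517, -0.227, 0.139]]
flask_large [[0.545, -0.281, 0.022], [0.471, 0.262, 0.022]]
flask_large [[0.544, -0.28, 0.022]]
corkring_full [[0.525, -0.27, 0.0]]
corkring_full [[0.547, -0.274, 0.0]]
corkring_free [[0.572, 0.365, 0.0], [0.427, 0.416, 0.0], [0.616, 0.137, 0.0], [0.458, 0.263, 0.0], [0.335, 0.322, 0.0]]
corkring_free [[0.462, 0.267, 0.0], [0.41, 0.41, 0.0], [0.571, 0.367, 0.0], [0.6, 0.135, 0.0], [0.332, 0.321, 0.0]]
conical [[0.692, 0.263], [0.69, 0.261]]
bottle [[0.722, 0.073], [0.726, 0.076]]
dishes [[0.386, 0.166], [0.373, 0.162]]
beaker [[0.699, -0.147], [0.698, -0.147]]
tube_rack [[0.709, -0.287], [0.709, -0.305]]
mixer [[0.484, 0.002], [0.481, -0.002]]
forceps [[0.363, -0.185], [0.37, -0.188]]
```

View pics/crop1.png

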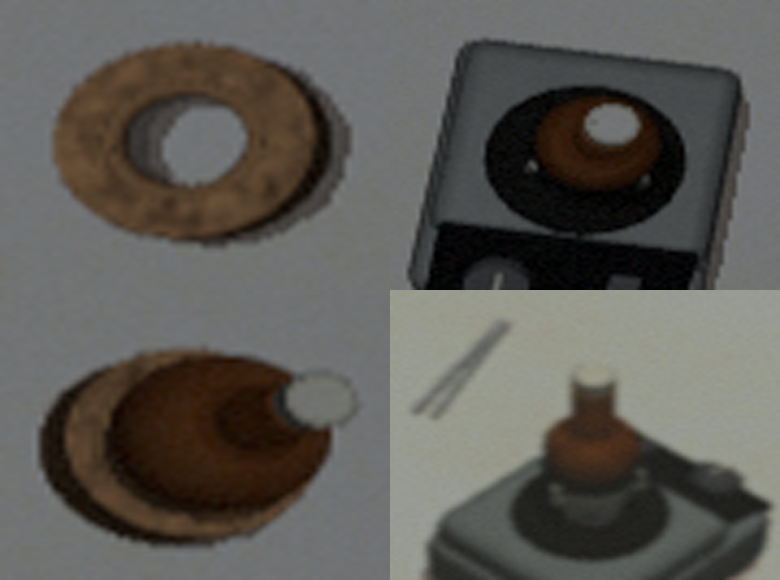

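Crop confirms: the brown cork ring (top 291,207 → world 0.459, 0.265) is the free one. The small flask stands in the mixer ring with its stopper at top (263,351). The large flask's stopper is at top (251,499).

arm_command(steps=[{"z": 0.04}, {"x": 0.04, "y": -0.04, "z": 0.083, "wz": 2}, {"x": 0.08, "y": -0.085, "z": 0.083, "wz": 4}, {"x": 0.115, "y": -0.13, "z": 0.083, "wz": 6}, {"x": 0.15, "y": -0.18, "z": 0.083, "wz": 8}, {"x": 0.18, "y": -0.23, "z": 0.083, "wz": 10}, {"x": 0.21, "y": -0.28, "z": 0.083, "wz": 12}, {"x": 0.235, "y": -0.335, "z": 0.083, "wz": 14}, {"x": 0.255, "y": -0.39, "z": 0.083, "wz": 16}, {"x": 0.27, "y": -0.445, "z": 0.083, "wz": 18}, {"x": 0.285, "y": -0.5, "z": 0.083, "wz": 18.7}, {"x": 0.29, "y": -0.55, "z": 0.083, "wz": 18.7}])

```text
invalid input
```

```bash
cat >> h.py <<'E'
def stop_px(p,X,h=22):
    """centre of the pale stopper-top disc near the projection of X"""
    r,c=proj(p,X);r,c=int(r),int(c)
    I=p["img"][max(r-h,0):r+h,max(c-h,0):c+h].astype(int)
    m=((I.min(-1)>88)&(I.max(-1)-I.min(-1)<30)).astype(np.uint8)
    n,l,st,ce=cv2.connectedComponentsWithStats(m)
    return [((max(r-h,0)+ce[i][1],max(c-h,0)+ce[i][0]),st[i].tolist()) for i in range(1,n) if st[i][4]>15]
E
python3 - <<'E'
from h import *
t=bot.read_camera("top");w=bot.read_camera("wrist");cv2.imwrite("pics/w1.png",w["img"])
s=bot.read_state();print(s["clock"],s["position"],s["tool_rot"],s["joint_positions"].round(2))
print("small top by eye",at_z(t,(263.5,351.2),.242)[:2],"large",at_z(t,(250.8,499.2),.1405)[:2])
print("large blobs",stop_px(t,at_z(t,(250.8,499.2),.1405),14))
print("wrist proj small",proj(w,np.array([.497,-.001,.242])))
for n in("flask_small","cradle"):print(n,bot.landmark_of(w,n),bot.boxes_of(w,n))
E
```

```text
2.8 [0.20061599 0.59195303 0.24674585] [1.62657885e-01 9.86682528e-01 4.36975050e-05 3.98470252e-06] [-1.21  0.69 -0.19  1.57  0.16  0.9  -0.22]
small top by eye [ 0.49053324 -0.00211651] large [ 0.53475718 -0.27555338]
large blobs [((np.float64(247.18235294117648), np.float64(502.4901960784314)), [0, 0, 28, 28, 510])]
wrist proj small (np.float64(835.3990867142734), np.float64(-247.22437927965765))
flask_small [] []
cradle [] []
```

View pics/w1.png

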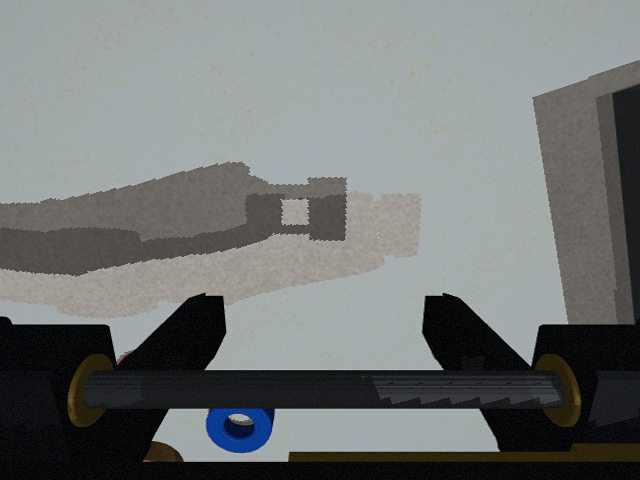

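The wrist picture shows the arm did not move (call refused): only bench, blue ring (425,240). Retrying with complete rows.

arm_command(steps=[{"x": 0, "y": 0, "z": 0.04, "wx": 0, "wy": 0, "wz": 0}, {"x": 0.04, "y": -0.04, "z": 0.083, "wx": 0, "wy": 0, "wz": 2}, {"x": 0.08, "y": -0.085, "z": 0.083, "wx": 0, "wy": 0, "wz": 4}, {"x": 0.115, "y": -0.13, "z": 0.083, "wx": 0, "wy": 0, "wz": 6}], gripper=-1)

```text
clock: 3.5
position: [0.3172, 0.461, 0.3307]
tool_rot: [0.11, 0.994, 0.001, 0.001]
force: [0.3, 0.2, 0.9]
opening: 0.0883
grip_force: 0.0
```

arm_command(steps=[{"x": 0.035, "y": -0.05, "wz": 2}, {"x": 0.065, "y": -0.1, "wz": 4}, {"x": 0.095, "y": -0.15, "wz": 6}, {"x": 0.12, "y": -0.205, "wz": 8}, {"x": 0.14, "y": -0.26, "wz": 10}, {"x": 0.155, "y": -0.315, "wz": 12}, {"x": 0.165, "y": -0.37, "wz": 12.7}, {"x": 0.172, "y": -0.42, "wz": 12.7}, {"x": 0.176, "y": -0.46, "wz": 12.7}, {"x": 0.176, "y": -0.46, "wz": 12.7}], gripper=-1)

```text
invalid input
```

```bash
python3 - <<'E'
from h import *
w=bot.read_camera("wrist");sc=bot.read_camera("scene");cv2.imwrite("pics/w2.png",w["img"])
s=bot.read_state();print(s["clock"],s["position"],s["tool_rot"],s["joint_positions"].round(2))
print("wrist proj small",proj(w,np.array([.4935,-.001,.242])),np.round(w["world_from_camera"],3).tolist())
for n in("flask_small","cradle"):print(n,bot.landmark_of(w,n),bot.boxes_of(w,n))
E
```

```text
3.6 [0.32248942 0.45490805 0.32992994] [ 0.11689278  0.99313874 -0.00229136  0.00250253] [-0.89  0.51 -0.24  1.66  0.15  1.    0.15]
wrist proj small (np.float64(552.4468864363783), np.float64(-148.08960702665146)) [[0.219, -0.931, -0.291, 0.242], [0.976, 0.21, 0.063, 0.478], [0.002, -0.298, 0.955, 0.469], [0.0, 0.0, 0.0, 1.0]]
flask_small [] []
cradle [] []
```

View pics/w2.png

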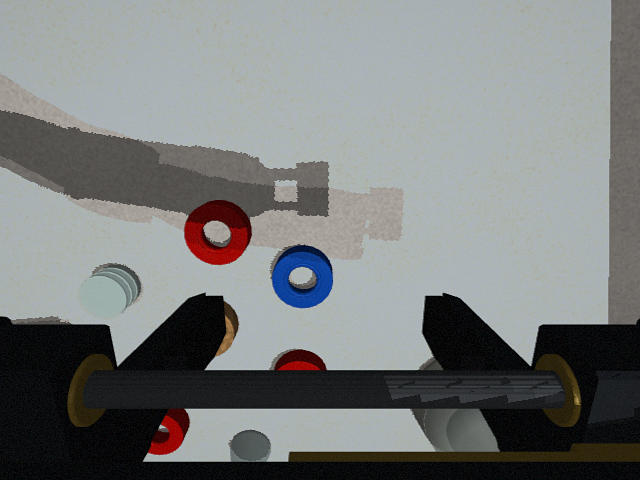

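The view (w2) shows red/blue rings and the free cork ring partly hidden; the arm hadn't moved. All six keys are evidently needed in every row.

arm_command(steps=[{"x": 0.035, "y": -0.05, "z": 0, "wx": 0, "wy": 0, "wz": 2}, {"x": 0.065, "y": -0.1, "z": 0, "wx": 0, "wy": 0, "wz": 4}, {"x": 0.095, "y": -0.15, "z": 0, "wx": 0, "wy": 0, "wz": 6}, {"x": 0.12, "y": -0.205, "z": 0, "wx": 0, "wy": 0, "wz": 8}, {"x": 0.14, "y": -0.26, "z": 0, "wx": 0, "wy": 0, "wz": 10}, {"x": 0.155, "y": -0.315, "z": 0, "wx": 0, "wy": 0, "wz": 12}, {"x": 0.165, "y": -0.37, "z": 0, "wx": 0, "wy": 0, "wz": 12.7}, {"x": 0.172, "y": -0.42, "z": 0, "wx": 0, "wy": 0, "wz": 12.7}, {"x": 0.176, "y": -0.46, "z": 0, "wx": 0, "wy": 0, "wz": 12.7}, {"x": 0.176, "y": -0.46, "z": 0, "wx": 0, "wy": 0, "wz": 12.7}], gripper=-1)

```text
clock: 5.05
position: [0.4921, 0.0002, 0.3295]
tool_rot: [0.002, 1.0, -0.0, -0.0]
force: [0.7, 1.3, -0.4]
opening: 0.0881
grip_force: 0.0
```

```bash
python3 - <<'E'
from h import *
w=bot.read_camera("wrist");sc=bot.read_camera("scene");cv2.imwrite("pics/w3.png",w["img"])
s=bot.read_state();print(s["clock"],s["position"],s["tool_rot"],s["joint_positions"].round(2))
print("wrist proj small",proj(w,np.array([.4935,-.001,.242])),np.round(w["world_from_camera"],3).tolist())
for n in("flask_small","cradle"):print(n,bot.landmark_of(w,n),bot.boxes_of(w,n))
E
```

```text
5.15 [0.4919063  0.00406249 0.32969836] [-1.07499481e-03  9.99999119e-01  7.76020712e-04  7.12005591e-05] [ 0.09  0.41 -0.28  1.84  0.14  0.91  1.32]
wrist proj small (np.float64(258.9992686509385), np.float64(321.53834387538916)) [[0.004, -0.955, -0.296, 0.415], [1.0, 0.004, 0.002, 0.001], [-0.001, -0.297, 0.955, 0.467], [0.0, 0.0, 0.0, 1.0]]
flask_small [{'pixel': [220.4, 316.0], 'confidence': 0.9}, {'pixel': [355.3, 374.5], 'confidence': 0.37}] [{'pixel': [228.9, 317.3], 'confidence': 0.7}]
cradle [] [{'pixel': [195.5, 327.5], 'confidence': 0.89}, {'pixel': [336.2, 130.2], 'confidence': 0.41}]
```

View pics/w3.png

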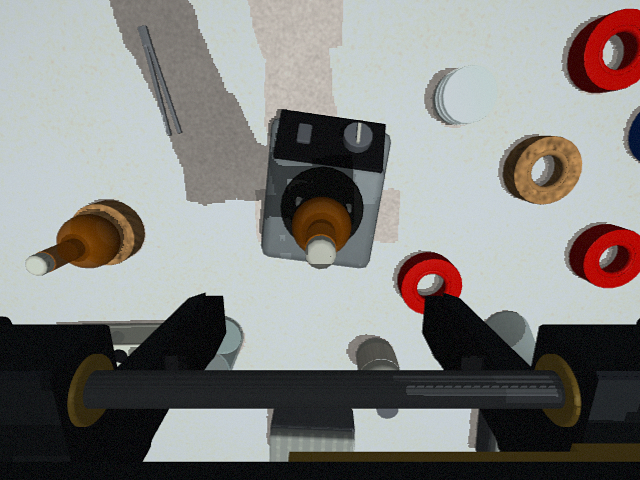

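Wrist picture: small flask's stopper at about (248,321), large flask's stopper (264,37), free cork ring (169,541), all as expected. Measuring them finely.

```bash
cat > m.py <<'E'
from h import *
def disc(p,px,h,hi,name=""):
    r,c=map(int,px);I=p["img"][r-h:r+h,c-h:c+h].astype(int)
    m=((I.min(-1)>hi)&(I.max(-1)-I.min(-1)<32)).astype(np.uint8)
    n,l,st,ce=cv2.connectedComponentsWithStats(m);d=[np.hypot(ce[i][0]-h,ce[i][1]-h) if st[i][4]>25 else 99 for i in range(n)];d[0]=99;i=int(np.argmin(d))
    x0,y0,ww,hh,a=st[i];ct=(r-h+y0+hh/2-.5,c-h+x0+ww/2-.5);return ct,(int(ww),int(hh),int(a))
E
python3 - <<'E'
from m import *
w=bot.read_camera("wrist");t=bot.read_camera("top")
for th in(90,110,130,150):
    c,b=disc(w,(249,321),28,th);print("w small",th,c,b,at_z(w,c,.242).round(4))
for th in(90,120,150):
    c,b=disc(w,(264,38),22,th);print("w large",th,c,b,at_z(w,c,.1405).round(4))
c,b=disc(t,(251,499),14,90);print("t large",c,b,at_z(t,c,.1405).round(4))
I=w["img"].astype(int)[120:215,495:590];m=(I[...,2]-I[...,0]>35).astype(np.uint8)
n,l,st,ce=cv2.connectedComponentsWithStats(m);i=1+np.argmax(st[1:,4]);x,y,a,b,_=st[i];print("ring",st[i],at_z(w,(120+y+b/2,495+x+a/2),.022).round(4))
print(w["img"][236:275:2,321].tolist())
I=w["img"];cv2.imwrite("pics/c3.png",np.hstack([cv2.resize(I[210:290,280:360],(390,390),interpolation=cv2.INTER_CUBIC),cv2.resize(I[230:290,20:80],(390,390),interpolation=cv2.INTER_CUBIC)]))
E
```

```text
w small 90 (np.float64(251.0), np.float64(326.5)) (44, 29, 819) [0.4876 0.0062 0.242 ]
w small 110 (np.float64(250.5), np.float64(317.5)) (26, 22, 446) [4.873e-01 4.000e-04 2.420e-01]
w small 130 (np.float64(251.0), np.float64(317.0)) (25, 21, 426) [0.4877 0.     0.242 ]
w small 150 (np.float64(251.5), np.float64(317.0)) (25, 20, 383) [0.488 0.    0.242]
w large 90 (np.float64(263.5), np.float64(37.5)) (44, 44, 1420) [ 0.5338 -0.2673  0.1405]
w large 120 (np.float64(263.5), np.float64(37.5)) (44, 44, 1398) [ 0.5338 -0.2673  0.1405]
w large 150 (np.float64(263.5), np.float64(37.5)) (44, 44, 1360) [ 0.5338 -0.2673  0.1405]
t large (np.float64(250.5), np.float64(498.5)) (28, 28, 515) [ 0.5353 -0.2743  0.1405]
ring [  15   18   68   68 2813] [0.4585 0.2693 0.022 ]
[[16, 78, 139], [69, 73, 66], [70, 75, 72], [128, 138, 134], [153, 164, 161], [173, 183, 180], [176, 187, 183], [177, 189, 186], [176, 187, 184], [175, 187, 183], [175, 186, 183], [174, 186, 182], [175, 187, 181], [79, 86, 84], [83, 89, 86], [74, 80, 80], [213, 209, 198], [212, 211, 203], [217, 211, 204], [215, 211, 202]]
```

View pics/c3.png

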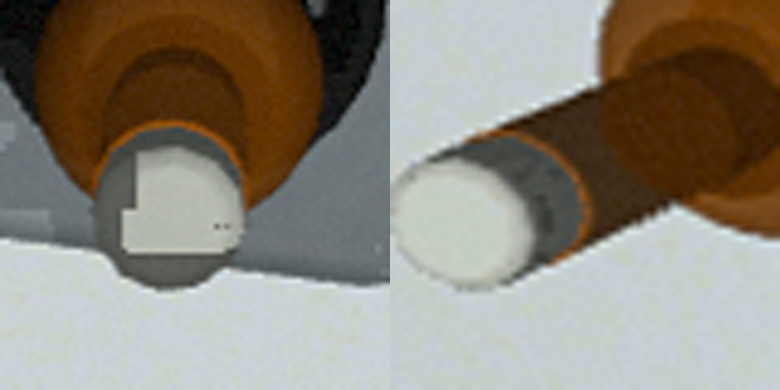

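The crop shows the small stopper's face (partly in the gripper's shadow) centred at (254.5,315) and the large stopper's face at (264,31).

```bash
python3 - <<'E'
from m import *
w=bot.read_camera("wrist");t=bot.read_camera("top");st=bot.read_state();print(st["position"],st["tool_rot"])
print(at_z(w,(254.5,315),.242).round(4),at_z(w,(264.1,30.9),.1405).round(4))
X=np.array([.49,0,.242]);print(proj(w,X))
# top view flask ring: ball ellipse etc. landmarks via wrist
for n,z in(("flask_small",.139),("flask_large",.0225)):
    print(n,[(at_z(w,d["pixel"],z).round(4),d["confidence"]) for d in bot.landmark_of(w,n)])
# large ball outline in wrist via orange-brown
E
```

```text
[0.49162737 0.00263583 0.32977478] [-4.32493716e-04  9.99999899e-01  1.19016861e-04  3.17436874e-05]
[ 0.49   -0.0021  0.242 ] [ 0.5341 -0.2747  0.1405]
(np.float64(254.48967829136785), np.float64(318.19621995213714))
flask_small [(array([ 0.4908, -0.0023,  0.139 ]), 0.73), (array([ 0.5035, -0.2025,  0.139 ]), 0.45)]
flask_large [(array([ 0.5362, -0.2719,  0.0225]), 0.73), (array([ 0.5175, -0.0057,  0.0225]), 0.66)]
```

arm_command(steps=[{"x": -0.0015, "y": -0.0045, "z": -0.03, "wx": 0, "wy": 0, "wz": 0}, {"x": -0.0015, "y": -0.0045, "z": -0.065, "wx": 0, "wy": 0, "wz": 0}, {"x": -0.0015, "y": -0.0045, "z": -0.1, "wx": 0, "wy": 0, "wz": 0}, {"x": -0.0015, "y": -0.0045, "z": -0.12, "wx": 0, "wy": 0, "wz": 0}, {"x": -0.0015, "y": -0.0045, "z": -0.13, "wx": 0, "wy": 0, "wz": 0}, {"x": -0.0015, "y": -0.0045, "z": -0.13, "wx": 0, "wy": 0, "wz": 0}], gripper=-1)

```text
clock: 6.4
position: [0.4901, -0.0025, 0.1996]
tool_rot: [0.0, 1.0, 0.0, -0.0]
force: [-0.7, -0.1, -0.2]
opening: 0.0883
grip_force: 0.0
```

```bash
python3 - <<'E'
from m import *
w=bot.read_camera("wrist");s=bot.read_camera("scene")
a=w["img"][150:400,160:480];b=cv2.resize(s["img"][130:240,250:390],None,fx=2.27,fy=2.27)
cv2.imwrite("pics/c4.png",np.hstack([a,b[:250]]) if b.shape[0]>=250 else np.hstack([a[:b.shape[0]],b]))
print(bot.read_state()["position"],bot.read_state()["clock"])
E
```

```text
[ 0.49067511 -0.00247127  0.20041693] 6.5
```

View pics/c4.png

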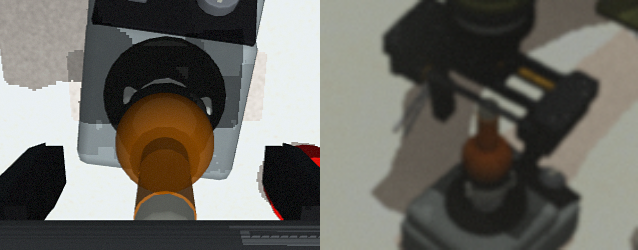

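The crop shows the neck centred between the fingers (col 325 of the picture, fingers at 225 and 425). Closing.

arm_command(steps=[{"x": 0, "y": 0, "z": 0, "wx": 0, "wy": 0, "wz": 0}, {"x": 0, "y": 0, "z": 0, "wx": 0, "wy": 0, "wz": 0}, {"x": 0, "y": 0, "z": 0, "wx": 0, "wy": 0, "wz": 0}, {"x": 0, "y": 0, "z": 0, "wx": 0, "wy": 0, "wz": 0}, {"x": 0, "y": 0, "z": 0, "wx": 0, "wy": 0, "wz": 0}, {"x": 0, "y": 0, "z": 0, "wx": 0, "wy": 0, "wz": 0}], gripper=1)

```text
clock: 7.25
position: [0.4901, -0.0025, 0.1997]
tool_rot: [0.0, 1.0, 0.0, 0.0]
force: [0.6, 0.1, 0.2]
opening: 0.0303
grip_force: 0.0
```

arm_command(steps=[{"x": 0, "y": 0, "z": 0, "wx": 0, "wy": 0, "wz": 0}, {"x": 0, "y": 0, "z": 0, "wx": 0, "wy": 0, "wz": 0}, {"x": 0, "y": 0, "z": 0, "wx": 0, "wy": 0, "wz": 0}, {"x": 0, "y": 0, "z": 0, "wx": 0, "wy": 0, "wz": 0}], gripper=1)

```text
clock: 7.75
position: [0.4901, -0.0024, 0.1997]
tool_rot: [0.0, 1.0, 0.0, -0.0]
force: [-0.5, 0.4, -0.2]
opening: 0.0214
grip_force: 30.0
```

arm_command(steps=[{"x": 0, "y": 0, "z": 0.01, "wx": 0, "wy": 0, "wz": 0}, {"x": 0, "y": 0, "z": 0.03, "wx": 0, "wy": 0, "wz": 0}, {"x": 0, "y": 0.005, "z": 0.055, "wx": 0, "wy": 0, "wz": 0}, {"x": -0.003, "y": 0.025, "z": 0.07, "wx": 0, "wy": 0, "wz": 0}, {"x": -0.008, "y": 0.06, "z": 0.07, "wx": 0, "wy": 0, "wz": 0}, {"x": -0.012, "y": 0.1, "z": 0.07, "wx": 0, "wy": 0, "wz": 0}, {"x": -0.017, "y": 0.14, "z": 0.06, "wx": 0, "wy": 0, "wz": 0}, {"x": -0.022, "y": 0.18, "z": 0.04, "wx": 0, "wy": 0, "wz": 0}, {"x": -0.027, "y": 0.22, "z": 0.015, "wx": 0, "wy": 0, "wz": 0}, {"x": -0.03, "y": 0.25, "z": -0.015, "wx": 0, "wy": 0, "wz": 0}, {"x": -0.0315, "y": 0.264, "z": -0.04, "wx": 0, "wy": 0, "wz": 0}, {"x": -0.0315, "y": 0.268, "z": -0.05, "wx": 0, "wy": 0, "wz": 0}], gripper=1)

```text
clock: 9.25
position: [0.4569, 0.2673, 0.1487]
tool_rot: [-0.001, 1.0, -0.0, -0.001]
force: [-0.7, -0.9, -1.4]
opening: 0.0212
grip_force: 30.0
```

```bash
python3 - <<'E'
from m import *
w=bot.read_camera("wrist");t=bot.read_camera("top");s=bot.read_camera("scene");S=bot.read_state();print(S["clock"],S["position"],S["tool_rot"],S["force"],S["joint_positions"].round(2))
# predicted ring outline (80 mm, z .026) and inner circle drawn for r=(.4585,.266)
a=np.linspace(0,2*np.pi,40)
for p,nm in((w,"w"),(s,"s")):
    I=p["img"].copy()
    for R,z in((.018,.026),(.04,.015)):
        for x,y in zip(.4585+R*np.cos(a),.266+R*np.sin(a)):
            r,c=proj(p,np.array([x,y,z]))
            if 0<=r<480 and 0<=c<640: I[int(r),int(c)]=(0,255,0)
    p["o"]=I
r,c=map(int,proj(s,np.array([.4585,.266,.06])));A=cv2.resize(s["o"][r-50:r+50,c-50:c+50],(400,400),interpolation=cv2.INTER_CUBIC)
r,c=map(int,proj(w,np.array([.4585,.266,.026])));print(r,c);r=min(max(r,120),360);B=cv2.resize(w["o"][r-120:r+120,200:440],(400,400))
cv2.imwrite("pics/c5.png",np.hstack([A,B]))
E
```

```text
9.4 [0.45848775 0.26519176 0.14994249] [ 2.72704596e-04  9.99999908e-01 -2.97701095e-04 -1.41463572e-04] [-0.65372873 -0.40179483 -1.25064816] [-0.51  0.71 -0.17  1.94  0.24  0.51  0.72]
244 321
```

View pics/c5.png

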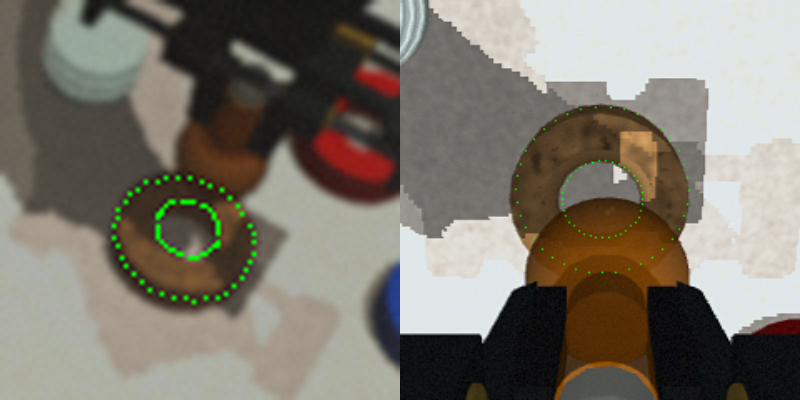

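Overlay fits: predicted ring circle coincides with the cork ring in both views, with the flask above it. Lowering.

arm_command(steps=[{"x": 0, "y": 0, "z": -0.02, "wx": 0, "wy": 0, "wz": 0}, {"x": 0, "y": 0, "z": -0.045, "wx": 0, "wy": 0, "wz": 0}, {"x": 0, "y": 0, "z": -0.058, "wx": 0, "wy": 0, "wz": 0}, {"x": 0, "y": 0, "z": -0.063, "wx": 0, "wy": 0, "wz": 0}, {"x": 0, "y": 0, "z": -0.0655, "wx": 0, "wy": 0, "wz": 0}, {"x": 0, "y": 0, "z": -0.067, "wx": 0, "wy": 0, "wz": 0}, {"x": 0, "y": 0, "z": -0.067, "wx": 0, "wy": 0, "wz": 0}], gripper=1)

```text
clock: 10.28
position: [0.4588, 0.2656, 0.0831]
tool_rot: [0.0, 1.0, 0.0, 0.0]
force: [-0.3, -0.1, -0.9]
opening: 0.0209
grip_force: 30.0
```

arm_command(steps=[{"x": 0, "y": 0, "z": -0.001, "wx": 0, "wy": 0, "wz": 0}, {"x": 0, "y": 0, "z": -0.002, "wx": 0, "wy": 0, "wz": 0}, {"x": 0, "y": 0, "z": -0.002, "wx": 0, "wy": 0, "wz": 0}], gripper=1)

```text
clock: 10.65
position: [0.4586, 0.2649, 0.0816]
tool_rot: [0.0, 1.0, -0.0, 0.0]
force: [-2.5, -2.3, 7.3]
opening: 0.0207
grip_force: 30.0
```

arm_command(steps=[{"x": -0.0005, "y": -0.0005, "z": 0, "wx": 0, "wy": 0, "wz": 0}, {"x": -0.001, "y": -0.001, "z": 0, "wx": 0, "wy": 0, "wz": 0}, {"x": -0.001, "y": -0.001, "z": 0, "wx": 0, "wy": 0, "wz": 0}], gripper=1)

```text
clock: 11.02
position: [0.4579, 0.2642, 0.0809]
tool_rot: [0.0, 1.0, -0.0, 0.0]
force: [0.1, -1.6, 3.7]
opening: 0.0209
grip_force: 30.0
```

arm_command(steps=[{"x": 0, "y": -0.0005, "z": 0, "wx": 0, "wy": 0, "wz": 0}, {"x": 0, "y": -0.0005, "z": 0, "wx": 0, "wy": 0, "wz": 0}, {"x": 0, "y": -0.0005, "z": 0, "wx": 0, "wy": 0, "wz": 0}, {"x": 0, "y": -0.0005, "z": 0, "wx": 0, "wy": 0, "wz": 0}, {"x": 0, "y": -0.0005, "z": 0, "wx": 0, "wy": 0, "wz": 0}, {"x": 0, "y": -0.0005, "z": 0, "wx": 0, "wy": 0, "wz": 0}], gripper=-1)

```text
clock: 11.78
position: [0.4576, 0.264, 0.0807]
tool_rot: [0.0, 1.0, 0.0, -0.0]
force: [0.8, -0.1, -0.2]
opening: 0.0788
grip_force: 0.0
```

arm_command(steps=[{"x": 0, "y": 0, "z": 0.04, "wx": 0, "wy": 0, "wz": 0}, {"x": 0, "y": 0, "z": 0.09, "wx": 0, "wy": 0, "wz": 0}, {"x": 0, "y": 0, "z": 0.13, "wx": 0, "wy": 0, "wz": 0}, {"x": 0.01, "y": -0.04, "z": 0.16, "wx": 0, "wy": 0, "wz": 0}, {"x": 0.02, "y": -0.095, "z": 0.17, "wx": 0, "wy": 0, "wz": 0}, {"x": 0.03, "y": -0.15, "z": 0.17, "wx": 0, "wy": 0, "wz": 0}, {"x": 0.04, "y": -0.205, "z": 0.17, "wx": 0, "wy": 0, "wz": 0}, {"x": 0.05, "y": -0.26, "z": 0.17, "wx": 0, "wy": 0, "wz": 0}, {"x": 0.06, "y": -0.315, "z": 0.17, "wx": 0, "wy": 0, "wz": 0}, {"x": 0.068, "y": -0.37, "z": 0.17, "wx": 0, "wy": 0, "wz": 0}, {"x": 0.074, "y": -0.425, "z": 0.17, "wx": 0, "wy": 0, "wz": 0}, {"x": 0.0765, "y": -0.48, "z": 0.17, "wx": 0, "wy": 0, "wz": 0}], gripper=-1)

```text
clock: 13.28
position: [0.5342, -0.2178, 0.2507]
tool_rot: [0.0, 1.0, 0.0, 0.0]
force: [0.4, 0.0, -0.4]
opening: 0.0881
grip_force: 0.0
```

arm_command(steps=[{"x": 0, "y": -0.035, "z": 0, "wx": 0, "wy": 0, "wz": 0}, {"x": 0, "y": -0.0585, "z": 0, "wx": 0, "wy": 0, "wz": 0}, {"x": 0, "y": -0.0585, "z": 0, "wx": 0, "wy": 0, "wz": 0}], gripper=-1)

```text
clock: 13.65
position: [0.5332, -0.2768, 0.2503]
tool_rot: [0.002, 1.0, -0.0, -0.0]
force: [0.3, 0.6, -0.5]
opening: 0.088
grip_force: 0.0
```

```bash
python3 - <<'E'
from m import *
w=bot.read_camera("wrist");t=bot.read_camera("top");s=bot.read_camera("scene");S=bot.read_state();print(S["clock"],S["position"],S["tool_rot"],S["joint_positions"].round(2))
print("pred",proj(w,np.array([.534,-.2745,.1405])))
for n,z in(("flask_large",.0225),("corkring_full",0)):
    print(n,[(at_z(w,d["pixel"],z).round(4),d["confidence"]) for d in bot.landmark_of(w,n)])
for p in(t,s):print("small",[(at_z(p,d["pixel"],.02).round(3),d["confidence"]) for d in bot.landmark_of(p,"flask_small")])
print("cradle",[(at_z(t,d["pixel"],.145).round(4),d["confidence"]) for d in bot.landmark_of(t,"cradle")],[(at_z(s,d["pixel"],.145).round(4),d["confidence"]) for d in bot.landmark_of(s,"cradle")])
r,c=map(int,proj(t,np.array([.4576,.2638,.06])));r2,c2=map(int,proj(t,np.array([.49,-.002,.145])))
f=lambda I,n:cv2.resize(I,(n,n),interpolation=cv2.INTER_CUBIC)
I=w["img"].copy();cv2.circle(I,tuple(int(v) for v in proj(w,np.array([.534,-.2745,.1405])))[::-1],2,(0,255,0),-1)
A=np.vstack([f(t["img"][r-30:r+30,c-30:c+30],240),f(t["img"][r2-30:r2+30,c2-30:c2+30],240)])
cv2.imwrite("pics/c6.png",np.hstack([A,cv2.resize(I[100:400,140:500],(560,480))]))
np.save("/tmp/t.npy",t["img"])
E
```

```text
13.8 [ 0.53432734 -0.27260334  0.25073201] [-8.54857591e-04  9.99999375e-01  7.19370680e-04 -5.16442205e-05] [ 0.56  0.66 -0.29  1.64  0.23  0.88  1.76]
pred (np.float64(247.93010337174152), np.float64(326.5732826914267))
flask_large [(array([ 0.537 , -0.2801,  0.0225]), 0.72), (array([ 0.376 , -0.1931,  0.0225]), 0.59)]
corkring_full []
small [(array([0.456, 0.268, 0.02 ]), 0.66)]
small [(array([0.463, 0.265, 0.02 ]), 0.88)]
cradle [] [(array([0.4954, 0.0028, 0.145 ]), 0.81)]
```

View pics/c6.png

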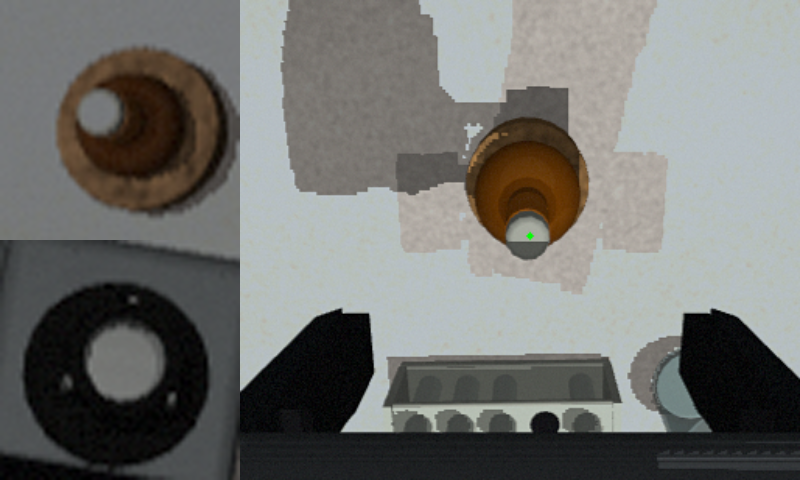

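The picture shows the small flask upright in the cork ring, the mixer ring empty (bright hole), and the predicted point on the large stopper's face, centred. Descending and grasping.

arm_command(steps=[{"x": 0, "y": -0.0005, "z": -0.03, "wx": 0, "wy": 0, "wz": 0}, {"x": 0, "y": -0.0005, "z": -0.07, "wx": 0, "wy": 0, "wz": 0}, {"x": 0, "y": -0.0005, "z": -0.11, "wx": 0, "wy": 0, "wz": 0}, {"x": 0, "y": -0.0005, "z": -0.14, "wx": 0, "wy": 0, "wz": 0}, {"x": 0, "y": -0.0005, "z": -0.152, "wx": 0, "wy": 0, "wz": 0}, {"x": 0, "y": -0.0005, "z": -0.154, "wx": 0, "wy": 0, "wz": 0}, {"x": 0, "y": -0.0005, "z": -0.154, "wx": 0, "wy": 0, "wz": 0}], gripper=-1)

```text
clock: 14.98
position: [0.5349, -0.2753, 0.0978]
tool_rot: [0.0, 1.0, -0.0, 0.001]
force: [1.0, -0.2, 0.1]
opening: 0.0882
grip_force: 0.0
```

arm_command(steps=[{"x": 0, "y": 0, "z": 0, "wx": 0, "wy": 0, "wz": 0}, {"x": 0, "y": 0, "z": 0, "wx": 0, "wy": 0, "wz": 0}, {"x": 0, "y": 0, "z": 0, "wx": 0, "wy": 0, "wz": 0}, {"x": 0, "y": 0, "z": 0, "wx": 0, "wy": 0, "wz": 0}, {"x": 0, "y": 0, "z": 0, "wx": 0, "wy": 0, "wz": 0}, {"x": 0, "y": 0, "z": 0, "wx": 0, "wy": 0, "wz": 0}, {"x": 0, "y": 0, "z": 0, "wx": 0, "wy": 0, "wz": 0}, {"x": 0, "y": 0, "z": 0, "wx": 0, "wy": 0, "wz": 0}, {"x": 0, "y": 0, "z": 0, "wx": 0, "wy": 0, "wz": 0}], gripper=1)

```text
clock: 16.1
position: [0.5341, -0.2754, 0.0968]
tool_rot: [0.0, 1.0, -0.0, 0.0]
force: [-0.9, -1.6, -0.7]
opening: 0.021
grip_force: 29.9
```

```bash
python3 - <<'E'
from m import *
t=bot.read_camera("top");p=t
r2,c2=map(int,proj(t,np.array([.49,-.002,.145])))
I=t["img"][r2-30:r2+30,c2-30:c2+30].astype(int).min(-1)
for th in(45,55,65):
    n,l,st,ce=cv2.connectedComponentsWithStats((I>th).astype(np.uint8));i=l[30,31];x,y,a,b,ar=st[i]
    print(th,i,st[i],at_z(t,(r2-30+ce[i][1],c2-30+ce[i][0]),.145).round(4),at_z(t,(r2-30+y+b/2-.5,c2-30+x+a/2-.5),.145).round(4))
print(bot.read_state()["position"])
E
```

```text
45 3 [ 21  20  20  21 317] [ 0.4905 -0.0019  0.145 ] [ 0.4905 -0.0016  0.145 ]
55 6 [ 21  21  20  20 301] [ 0.4901 -0.0022  0.145 ] [ 0.4896 -0.0016  0.145 ]
65 5 [ 22  21  19  19 289] [ 0.4901 -0.0024  0.145 ] [ 0.4905 -0.0024  0.145 ]
[ 0.53410727 -0.27537454  0.09676533]
```

arm_command(steps=[{"x": 0, "y": 0, "z": 0.01, "wx": 0, "wy": 0, "wz": 0}, {"x": 0, "y": 0, "z": 0.035, "wx": 0, "wy": 0, "wz": 0}, {"x": 0, "y": 0, "z": 0.075, "wx": 0, "wy": 0, "wz": 0}, {"x": 0, "y": 0, "z": 0.115, "wx": 0, "wy": 0, "wz": 0}, {"x": -0.003, "y": 0.01, "z": 0.15, "wx": 0, "wy": 0, "wz": 0}, {"x": -0.008, "y": 0.04, "z": 0.175, "wx": 0, "wy": 0, "wz": 0}, {"x": -0.015, "y": 0.08, "z": 0.185, "wx": 0, "wy": 0, "wz": 0}, {"x": -0.023, "y": 0.125, "z": 0.185, "wx": 0, "wy": 0, "wz": 0}, {"x": -0.03, "y": 0.17, "z": 0.185, "wx": 0, "wy": 0, "wz": 0}, {"x": -0.037, "y": 0.215, "z": 0.18, "wx": 0, "wy": 0, "wz": 0}, {"x": -0.042, "y": 0.25, "z": 0.165, "wx": 0, "wy": 0, "wz": 0}, {"x": -0.044, "y": 0.268, "z": 0.15, "wx": 0, "wy": 0, "wz": 0}], gripper=1)

```text
clock: 17.65
position: [0.4895, -0.0043, 0.2471]
tool_rot: [-0.002, 1.0, 0.001, 0.0]
force: [0.4, -0.6, -1.2]
opening: 0.0213
grip_force: 29.9
```

arm_command(steps=[{"x": 0, "y": 0.005, "z": -0.005, "wx": 0, "wy": 0, "wz": 0}, {"x": 0, "y": 0.005, "z": -0.012, "wx": 0, "wy": 0, "wz": 0}, {"x": 0, "y": 0.005, "z": -0.012, "wx": 0, "wy": 0, "wz": 0}], gripper=1)

```text
clock: 18.02
position: [0.4901, -0.0033, 0.2346]
tool_rot: [0.001, 1.0, -0.0, -0.0]
force: [0.3, -0.4, -1.4]
opening: 0.021
grip_force: 29.9
```

```bash
python3 - <<'E'
from m import *
w=bot.read_camera("wrist");s=bot.read_camera("scene");S=bot.read_state();print(S["clock"],S["position"],S["tool_rot"],S["force"],S["opening"])
a=np.linspace(0,2*np.pi,60)
def dr(p,x0,y0,R,z,c):
    for x,y in zip(x0+R*np.cos(a),y0+R*np.sin(a)):
        r,q=proj(p,np.array([x,y,z]))
        if 0<=r<480 and 0<=q<640:p["img"][int(r),int(q)]=c
zb=S["position"][2]-.074
for p in(w,s):
    dr(p,.49,-.002,.018,.145,(0,255,0));dr(p,S["position"][0],S["position"][1],.032,zb+.032,(255,255,0))
r,c=map(int,proj(s,np.array([.49,0,.17])))
A=cv2.resize(s["img"][r-50:r+50,c-50:c+50],(400,400),interpolation=cv2.INTER_CUBIC)
cv2.imwrite("pics/c7.png",np.hstack([A,cv2.resize(w["img"][100:380,180:460],(400,400))]))
E
```

```text
18.125 [ 0.49034532 -0.00305309  0.23495073] [ 1.06306506e-03  9.99999407e-01 -1.61312393e-04  1.71763923e-04] [-0.20640064  0.07708431 -1.74454038] 0.021228708508898284
```

View pics/c7.png

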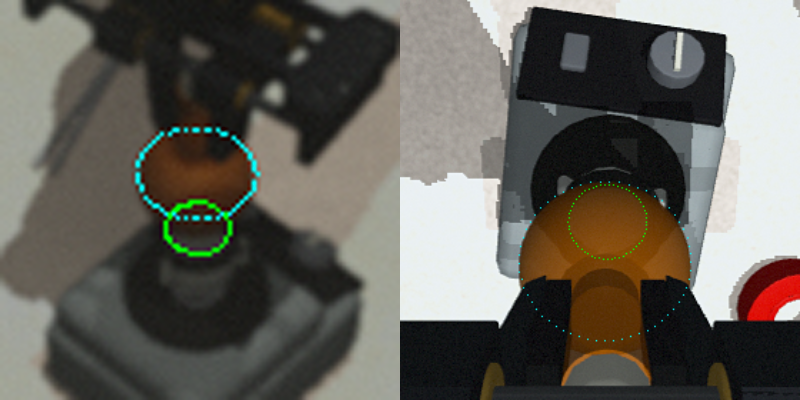

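Overlay: flask ball directly over the mixer ring in both views. Lowering to just above contact.

arm_command(steps=[{"x": 0, "y": 0.0005, "z": -0.008, "wx": 0, "wy": 0, "wz": 0}, {"x": 0, "y": 0.0005, "z": -0.014, "wx": 0, "wy": 0, "wz": 0}, {"x": 0, "y": 0.0005, "z": -0.017, "wx": 0, "wy": 0, "wz": 0}, {"x": 0, "y": 0.0005, "z": -0.019, "wx": 0, "wy": 0, "wz": 0}, {"x": 0, "y": 0.0005, "z": -0.019, "wx": 0, "wy": 0, "wz": 0}], gripper=1)

```text
clock: 18.75
position: [0.4901, -0.0015, 0.2158]
tool_rot: [0.0, 1.0, 0.0, -0.0]
force: [0.2, 0.5, -1.0]
opening: 0.0213
grip_force: 29.9
```

arm_command(steps=[{"x": 0, "y": 0, "z": -0.0005, "wx": 0, "wy": 0, "wz": 0}, {"x": 0, "y": 0, "z": -0.001, "wx": 0, "wy": 0, "wz": 0}, {"x": 0, "y": 0, "z": -0.0015, "wx": 0, "wy": 0, "wz": 0}, {"x": 0, "y": 0, "z": -0.0015, "wx": 0, "wy": 0, "wz": 0}], gripper=1)

```text
clock: 19.25
position: [0.4901, -0.0015, 0.2144]
tool_rot: [0.0, 1.0, 0.0, 0.0]
force: [-1.9, -0.2, 3.6]
opening: 0.0212
grip_force: 29.9
```

arm_command(steps=[{"x": -0.0005, "y": 0, "z": -0.001, "wx": 0, "wy": 0, "wz": 0}, {"x": -0.0005, "y": 0, "z": -0.0025, "wx": 0, "wy": 0, "wz": 0}, {"x": -0.0005, "y": 0, "z": -0.004, "wx": 0, "wy": 0, "wz": 0}, {"x": -0.0005, "y": 0, "z": -0.0055, "wx": 0, "wy": 0, "wz": 0}, {"x": -0.0005, "y": 0, "z": -0.007, "wx": 0, "wy": 0, "wz": 0}, {"x": -0.0005, "y": 0, "z": -0.007, "wx": 0, "wy": 0, "wz": 0}], gripper=1)

```text
clock: 20.0
position: [0.4899, -0.0015, 0.2074]
tool_rot: [0.0, 1.0, 0.0, 0.0]
force: [-0.6, -0.5, 8.0]
opening: 0.0207
grip_force: 30.0
```

arm_command(steps=[{"x": 0, "y": 0, "z": -0.001, "wx": 0, "wy": 0, "wz": 0}, {"x": 0, "y": 0, "z": -0.002, "wx": 0, "wy": 0, "wz": 0}, {"x": 0, "y": 0, "z": -0.003, "wx": 0, "wy": 0, "wz": 0}, {"x": 0, "y": 0, "z": -0.003, "wx": 0, "wy": 0, "wz": 0}], gripper=1)

```text
clock: 20.5
position: [0.4899, -0.0015, 0.2046]
tool_rot: [0.0, 1.0, 0.0, 0.0]
force: [-1.8, -0.3, 8.7]
opening: 0.0211
grip_force: 30.0
```

arm_command(steps=[{"x": 0, "y": 0, "z": -0.0005, "wx": 0, "wy": 0, "wz": 0}, {"x": 0, "y": 0, "z": -0.001, "wx": 0, "wy": 0, "wz": 0}, {"x": 0, "y": 0, "z": -0.001, "wx": 0, "wy": 0, "wz": 0}], gripper=1)

```text
clock: 20.88
position: [0.4899, -0.0016, 0.2037]
tool_rot: [0.0, 1.0, -0.0, 0.0]
force: [-2.9, -0.7, 10.1]
opening: 0.0211
grip_force: 30.0
```

arm_command(steps=[{"x": 0, "y": 0, "z": -0.0005, "wx": 0, "wy": 0, "wz": 0}, {"x": 0, "y": 0, "z": -0.001, "wx": 0, "wy": 0, "wz": 0}, {"x": 0, "y": 0, "z": -0.001, "wx": 0, "wy": 0, "wz": 0}], gripper=1)

```text
clock: 21.25
position: [0.49, -0.0016, 0.2033]
tool_rot: [0.0, 1.0, -0.0, 0.001]
force: [-3.8, -1.3, 14.9]
opening: 0.021
grip_force: 30.0
```

```bash
python3 - <<'E'
from m import *
F=[]
for i in range(6):
    s=bot.read_camera("scene");F.append(bot.read_state()["force"])
t=bot.read_camera("top");S=bot.read_state();print(np.mean(F,0).round(2),S["position"],S["clock"])
for n in("flask_large","cradle","flask_small"):print(n,[(np.round(d["pixel"],1),at_z(p,d["pixel"],{"flask_large":.1295,"cradle":.133,"flask_small":.02}[n]).round(3)) for p in(s,t) for d in bot.landmark_of(p,n)[:1]])
E
```

```text
[-3.55 -0.45 14.89] [ 0.4900018  -0.00157158  0.20330866] 21.6
flask_large [(array([209.5, 319.8]), array([ 0.5  , -0.005,  0.129])), (array([270.1, 345.4]), array([ 0.494, -0.001,  0.129]))]
cradle [(array([206.3, 323.1]), array([ 0.49 , -0.003,  0.133]))]
flask_small [(array([282.7, 424.3]), array([0.465, 0.266, 0.02 ])), (array([294. , 207.5]), array([0.453, 0.265, 0.02 ]))]
```

The force rose sharply at the expected depth (TCP 0.2033 m, 12 mm below contact) and is steady at 15 N, so the ring is at its lower stop. Handing in.

```bash
python3 -c "
from cell import bot
print(bot.close_job())"
```

```text
the job is handed in; nothing more can be done
None
```

The small flask stands upright in the empty cork ring, and the large flask is seated in the mixer's ring, held down at about 15 N with the ring at its lower stop; I judged the stop from the depth and the force rise. The job was handed in at about 22 s.

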